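# Draw the sprung drone leg out to its gauge mark and hold

## Robot

A 6-joint arm with a two-finger parallel gripper is mounted at the origin on the work surface. World frame = base frame: x ahead of the robot, y to its left, z up, the work surface at z = 0. Lengths are in m, angles in degrees, forces in N, time in s.
With the tool pointing down it reaches from about 0.2 to 0.875 m from the base axis. Payload 3.4 kg.
Tool frame: the origin (TCP) lies midway between the tips of the shut fingers; the grasp point (between the pads) lies 19 mm behind it; z points along the fingers, x is the direction in which the jaws open and shut, and the axes are right-handed (so a half turn about z gives the same grasp; the last joint's range is limited). The gripper opens to 94 mm and grips with 3 to 60 N. Pads are 16 mm wide; open, the fingers measure 119 mm over their backs; the gripper's body (75 mm by 177 mm) begins 78 mm behind the grasp point.
Start: joints at [-78.266, 15.808, 86.224, -0, 77.962, -6.933], TCP at [0.184, -0.545, 0.205] pointing down, gripper open.
Joint ranges: [-165.64, 165.64], [-43.16, 119.46], [12.63, 154.43], [-67.54, 247.53], [6.08, 155.33], [-154.97, 154.97]. Speed limits (degrees/s): [147.25, 147.25, 180, 180, 180, 180].

## Interface

Orientations are given as a 3x3 rotation matrix whose columns are the frame's x, y, z axes.
In Python, from workcell import env, optics gives the robot as it stands.
- The arm moves only by the tool move_arm, never from a script. Its argument "series" is a list of rows, each an object with "grip": the finger opening in m, from 0 to 0.094; "translation": the shift along the tool's x, y, z in m, a list of three; "angular": the turn, a rotation vector about the tool's x, y, z in rad, a list of three. A call has exactly 8 rows; each row shifts and turns the commanded pose from where the row before left it, along the tool's axes as they then stand; what a row does not reach is not made up. A row lasts 1/8 s, in which the tool goes at most 62.5 mm and 10.7 degrees, less where a joint would pass 70% of its speed; a pose out of reach is approached as far as the arm can. A call with a gripper value outside its range is refused whole. The fingers move at their own pace and stop on an object; "grip_force" is the grip in N (left out, the last holds). Time passes only in rows, so rows that do not move let the fingers close, or fill a call up. It gives the time, the measured TCP pose, the force and the opening at its end, in the units of the state.
- env.get_obs(): the state, without advancing time (a new reading comes with each control period).
- optics.read_camera(name): name is "scene" or "top" or "wrist"; returns the picture (420x560x3 uint8, red, green, blue); there is no depth.
- optics.camera_info(name): a dict with "vfov" (degrees; the focal length in pixels is half the picture's height over the tangent of half this angle, whatever the lens; pixels are square), "cx", "cy" (the principal point, pixels), "R" (3x3) and "t" (3): a world point X has camera coordinates R X + t; the wrist camera has in their place "hand_eye" (4x4, takes a point from camera to tool coordinates, whose origin is the TCP and whose axes are the tool frame's). Camera axes: x right, y down, z forward; pixel columns grow to the right and rows downward; lengths in m; the calibration is good to about 2 mm. A picture is of the moment at which its call begins: read the wrist's pose just before it. camera_info takes no time and is no camera call.
- env.finish_job(): hands the job in, once; it reports no verdict.
Trained networks look in the newest picture that a camera, given by its name, has taken for a name from the list of things; names that differ only in an ending like _2 or _b are one class to them, and where a whole thing is asked for, a point or a joint stands for the part that bears it (a point fixed in the world has none). Each returns a list of dicts, best first, with "confidence" (0 to 1); they miss things now and then, are a little off and sometimes report something else, mostly with a low value. They report only what shows in the picture. A call takes as long as a camera call.
- optics.spot_in(name, camera): "at" ([row, column] in pixels, amid what is visible of it).
- optics.silhouettes(name, camera): "region" (420x560 bool, what is visible of it) and "at" ([row, column] in pixels, amid what is visible of it).
The state is a dict: "time": time; "joint_positions": joint angles; "dq": joint speeds; "joint_torque": joint torques, N m; "tcp_pos": TCP position; "tcp_rot": TCP orientation; "wrist_force": force on the tool from outside, world axes, zero at the start; "ft_torque": the same for the moment, N m; "finger_gap": opening from 0.0 (shut) to 1.0 (fully open).
Only numpy, scipy, OpenCV 4.12 (cv2) and the standard library are available. Lean on these libraries where they do the work, as an engineer would, in place of code of your own. Each camera call takes 0.05 s, during which the arm holds its last target. There are 200 camera calls.

## Task

The telescopic landing leg of a drone is clamped in the length-check jig on the blue mat: take its orange foot and draw the leg straight out, first the thin steel section fully to its stop, then further against the stiffer spring until the red pointer stands over the middle of the green rider on the scale, without overstretching the leg past the rider. Finish while still gripping the foot and holding the leg at that length: do not let go. Leave the rider where it is set and the other things on the bench undisturbed.

Things in the scene. Friction and masses are not known exactly. Their poses are not given: they have to be found in the camera images.
- jig: Fixed aluminium jig, plate 270 x 100 x 10 mm; grey clamps (95 mm tall) hold the leg's black sleeve (30 mm across) level. Origin on the plate's underside, below the sleeve's mouth; x = the pull-out direction, along the leg, z up. Leg axis 75 mm above the origin at y = 0. White scale strip along x, centred at y = -34, top at 20 mm, x = -17 to 107 mm. The plate spans x = -160 to 110 mm.
- foot: Orange foot on the leg's outer end, to be gripped: block 32 mm along the pull, 22 mm wide (jig y), 34 mm tall, then a black flange 6 mm thick, 36 x 36 mm. Origin on the leg's axis, axes as the jig's: the block spans x = -15 to 17 mm, the flange 17 to 23 mm. Open space under it: 48 mm to the plate, 28 mm to the rider. It moves with the thin section, only along jig x.
- leg_inner (a joint): Extension (m) of the thin steel section (12 mm across, carries the foot) out of the middle section: 0 retracted, stop at 0.050. Its spring pulls it back with about 3 N at the start and 6 N at the stop; released, it slides home.
- leg_middle (a joint): Extension (m) of the middle aluminium section (20 mm across, grey end collar with the red pointer) out of the sleeve: 0 retracted, 0.080 at most. Its spring needs about 8 N before it moves, then 1.2 N more per 10 mm: when the foot is pulled slowly, the thin section reaches its stop first and only then the middle one moves.
- pointer (a point): Tip of the red pointer, an arm on the middle section's collar that reaches out to the jig's -y side and bends down to the scale; the point is under the middle of its short bar across the scale, which is 3 mm wide along x and about 5 mm above the rider's top. It moves with the middle section along jig x.
- mark (a point): Middle of the top face of the green rider on the scale strip: 16 mm long along jig x, 30 mm wide, 10 mm tall. It is the length mark, set differently each time, 30 to 60 mm ahead of the retracted pointer. A stiff clamp fit; the pointer passes above it without touching.
- screwdriver: Bystander: small screwdriver with a green handle, lying; origin under its middle.
- motor: Bystander: coppery brushless motor, 28 mm across, 32 mm tall; origin under its centre.
- battery: Bystander: yellow battery pack, 75 x 35 x 28 mm; origin under its centre.
- bottle: Bystander: small clear bottle with a red cap, 36 mm across, 85 mm tall; origin under its centre.
- frame: Bystander: flat black quadcopter frame, X-shaped, about 200 mm corner to corner, 12 mm tall; origin under its centre.
- tray: Bystander: clear parts tray, 90 x 60 x 30 mm; origin under its centre.
- tweezers: Bystander: steel tweezers, 130 mm long, lying; origin under the middle.

How it is judged:
By the outcome, as a careful person would: the job done as asked, in the order asked, and still so for the second after the job is handed in, while the arm keeps its last pose, push and grip.
It also fails if it takes over 35 s, if anything falls off the work surface, if the arm or the gripper's body presses on something with over 40 N, if the wrist force passes 120 N, or if a joint passes its speed limit or range.

## Working session

There is one attempt and no reset: what is moved stays moved. The work goes in short steps, Python scripts to look and compute and a tool call to move; the robot and the scene stay as the last step left them, time stands still between calls to the robot, and variables do not carry over. Pictures are saved under pics/ and viewed, about 8 in all and at most 12, crops included, and the job is handed in when it is done.

Besides the shell and the picture viewer there is one more tool, called after "Call:" in YAML: its name, and indented under it one key for each argument. move_arm: Moves the arm, as the interface text tells. Its arguments: {"type":"object","properties":{"series":{"type":"array"},"grip_force":{"type":"number"}},"required":["series"]}

```bash
mkdir -p pics; ls
cat > h.py <<'E'
import numpy as np, cv2
from workcell import env, optics
def f(ci): return 210/np.tan(np.radians(ci["vfov"])/2)
def cam(name):
    ci=optics.camera_info(name)
    if "R" in ci: return ci,np.array(ci["R"]),np.array(ci["t"])
    o=env.get_obs(); T=np.eye(4); T[:3,:3]=o["tcp_rot"]; T[:3,3]=o["tcp_pos"]
    M=np.linalg.inv(T@np.array(ci["hand_eye"])); return ci,M[:3,:3],M[:3,3]
def unproj(c,rc,z):
    ci,R,t=c; d=R.T@np.array([(rc[1]-ci["cx"])/f(ci),(rc[0]-ci["cy"])/f(ci),1]); o=-R.T@t
    return o+d*(z-o[2])/d[2]
def proj(c,X):
    ci,R,t=c; p=R@np.array(X)+t; return np.array([ci["cy"]+f(ci)*p[1]/p[2],ci["cx"]+f(ci)*p[0]/p[2]])
E
python3 - <<'E'
from h import *
for n in ["scene","top"]:
    c=cam(n); im=optics.read_camera(n); cv2.imwrite(f"pics/{n}0.png",im[:,:,::-1])
    print(n,c[0]["vfov"],c[0]["cx"],c[0]["cy"],-c[1].T@c[2]); print({k:v for k,v in c[0].items() if k not in("R","t")})
    for w,z in [("jig",.01),("foot",.09),("pointer",.035),("mark",.03)]:
        for r in optics.spot_in(w,n)[:2]: print(w,r["confidence"],r["at"],unproj(c,r["at"],z).round(4))
E
```

```text
pics
scene 50.483717220251464 273.4161086304082 208.19360807683725 [1.2047797  0.26262881 1.00017673]
{'vfov': 50.483717220251464, 'cx': 273.4161086304082, 'cy': 208.19360807683725}
jig 0.61 [183.4, 241.0] [ 0.425  -0.1782  0.01  ]
jig 0.59 [224.7, 238.7] [ 0.5653 -0.1154  0.01  ]
foot 0.54 [183.3, 241.6] [ 0.487  -0.1412  0.09  ]
pointer 0.6 [189.9, 242.2] [ 0.4658 -0.1527  0.035 ]
mark 0.56 [197.1, 255.9] [ 0.4703 -0.1072  0.03  ]
top 55.88709650889738 278.7088953067226 205.97721501094648 [ 0.41588715 -0.05128831  1.18383126]
{'vfov': 55.88709650889738, 'cx': 278.7088953067226, 'cy': 205.97721501094648}
jig 0.89 [195.3, 308.3] [ 0.5707 -0.1114  0.01  ]
jig 0.43 [254.9, 228.6] [0.3968 0.1271 0.01  ]
pointer 0.49 [221.4, 318.8] [ 0.4906 -0.139   0.035 ]
pointer 0.35 [218.9, 317.9] [ 0.4979 -0.1366  0.035 ]
```

Run:
```python
import cv2
a=cv2.imread("pics/top0.png"); b=cv2.imread("pics/scene0.png")
cv2.imwrite("pics/topc.png",cv2.resize(a[120:300,200:420],None,fx=3.3,fy=3.3,interpolation=cv2.INTER_CUBIC))
```

```text
(no output)
```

View pics/topc.png

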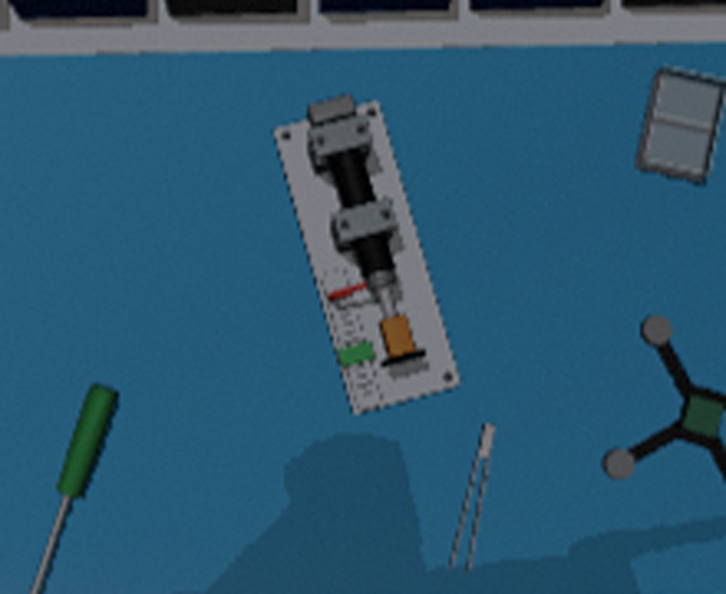

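View pics/scene0.png

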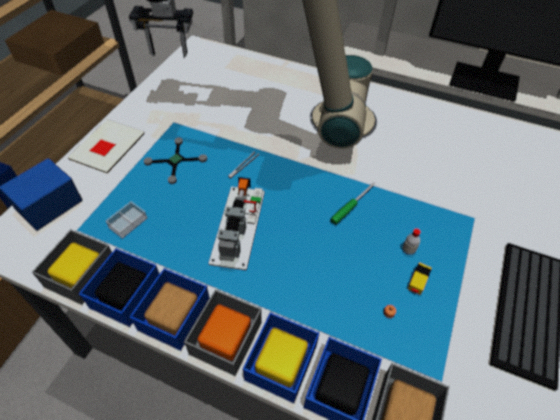

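Run:
```python
from h import *
c=cam("top"); k=lambda u,v:(120+v/3.3,200+u/3.3)
A,B,C,D=[unproj(c,k(*p),.01)[:2] for p in [(275,130),(378,100),(460,382),(355,412)]]
print(A,B,C,D,[np.linalg.norm(x) for x in (B-A,C-B,D-C,A-D)])
x=(C+D-A-B);x/=np.linalg.norm(x); y=np.array([-x[1],x[0]])
m=(A+B+C+D)/4; o=m+.025*x
print("x",x,"yaw",np.degrees(np.arctan2(x[1],x[0])),"origin",o)
j=lambda P:(np.round([(P[:2]-o)@x,(P[:2]-o)@y],4))
print("foot top",j(unproj(c,k(397,335),.092)),"mark",j(unproj(c,k(356,353),.03)),"ptr",j(unproj(c,k(348,292),.037)))
ob=env.get_obs(); print(ob["tcp_pos"],np.array(ob["tcp_rot"]).round(4),ob["time"],ob["finger_gap"])
print(optics.camera_info("wrist"))
```

```text
[ 0.68110507 -0.03834194] [ 0.70738508 -0.13296237] [ 0.44903752 -0.2005387 ] [ 0.42351016 -0.10638593] [np.float64(0.0982021579942926), np.float64(0.26703936696836555), np.float64(0.09755198676021448), np.float64(0.2664303352372922)]
x [-0.96714555 -0.25422328] yaw -165.27243403626906 origin [ 0.54108082 -0.12591281]
foot top [ 0.056  -0.0014] mark [ 0.0591 -0.0347] ptr [ 0.0058 -0.0272]
[ 0.1840235  -0.5447431   0.20545347] [[ 0.32   -0.9474 -0.    ]
 [-0.9474 -0.32    0.    ]
 [-0.     -0.     -1.    ]] 0.5 1.0040187889738625
{'vfov': 59.32093286342285, 'cx': 283.03705502092936, 'cy': 203.16233944177563, 'hand_eye': array([[ 9.99999601e-01,  1.17046490e-04,  8.85193278e-04,
         5.82853190e-04],
       [-3.55901282e-04,  9.61464534e-01,  2.74928761e-01,
        -8.22506279e-02],
       [-8.18902496e-04, -2.74928966e-01,  9.61464192e-01,
        -1.79273084e-01],
       [ 0.00000000e+00,  0.00000000e+00,  0.00000000e+00,
         1.00000000e+00]])}
```

Call:
move_arm:
  series:
    - {"grip": 0.06, "translation": [0, 0, 0], "angular": [0, 0, 0.0686]}
    - {"grip": 0.06, "translation": [-0.02, -0.025, 0], "angular": [0, 0, 0]}
    - {"grip": 0.06, "translation": [-0.025, -0.031, 0], "angular": [0, 0, 0]}
    - {"grip": 0.06, "translation": [-0.025, -0.031, 0], "angular": [0, 0, 0]}
    - {"grip": 0.06, "translation": [-0.025, -0.031, 0], "angular": [0, 0, 0]}
    - {"grip": 0.06, "translation": [-0.025, -0.031, 0], "angular": [0, 0, 0]}
    - {"grip": 0.06, "translation": [-0.025, -0.031, 0], "angular": [0, 0, 0]}
    - {"grip": 0.06, "translation": [-0.025, -0.031, 0], "angular": [0, 0, 0]}
  grip_force: 40

```text
time: 1.5
tcp_pos: [0.3455, -0.3257, 0.2057]
tcp_rot: [[0.254, -0.967, 0.0], [-0.967, -0.254, -0.001], [0.001, -0.0, -1.0]]
wrist_force: [-0.0, -0.3, -0.6]
finger_gap: 0.633
```

Call:
move_arm:
  series:
    - {"grip": 0.06, "translation": [-0.025, -0.031, 0], "angular": [0, 0, 0]}
    - {"grip": 0.06, "translation": [-0.025, -0.031, 0], "angular": [0, 0, 0]}
    - {"grip": 0.06, "translation": [-0.025, -0.031, 0], "angular": [0, 0, 0]}
    - {"grip": 0.06, "translation": [-0.025, -0.031, 0], "angular": [0, 0, 0]}
    - {"grip": 0.06, "translation": [-0.024, -0.031, 0], "angular": [0, 0, 0]}
    - {"grip": 0.06, "translation": [-0.02, -0.026, 0], "angular": [0, 0, 0]}
    - {"grip": 0.06, "translation": [0, 0, 0], "angular": [0, 0, 0]}
    - {"grip": 0.06, "translation": [0, 0, 0], "angular": [0, 0, 0]}

```text
time: 2.5
tcp_pos: [0.4828, -0.1418, 0.2054]
tcp_rot: [[0.255, -0.967, -0.001], [-0.967, -0.255, -0.001], [0.0, 0.001, -1.0]]
wrist_force: [-0.7, 0.8, 0.1]
finger_gap: 0.635
```

Run:
```python
from h import *
c=cam("wrist"); im=optics.read_camera("wrist"); cv2.imwrite("pics/w1.png",im[:,:,::-1])
ob=env.get_obs(); print(ob["tcp_pos"],np.array(ob["tcp_rot"]).round(4),ob["time"],ob["wrist_force"])
o=np.array([.54108,-.12591]); x=np.array([-.96715,-.25422]); y=np.array([.25422,-.96715])
for w,z in [("foot",.075),("pointer",.035),("mark",.03)]:
    for r in optics.spot_in(w,"wrist")[:2]:
        P=unproj(c,r["at"],z)[:2]; print(w,r["confidence"],r["at"],P.round(4),((P-o)@x).round(4),((P-o)@y).round(4))
```

```text
[ 0.48267891 -0.14206771  0.2054484 ] [[ 2.539e-01 -9.672e-01 -5.000e-04]
 [-9.672e-01 -2.539e-01 -6.000e-04]
 [ 5.000e-04  7.000e-04 -1.000e+00]] 2.55 [ 0.401767   -0.39656705  0.58386229]
foot 0.9 [202.5, 281.8] [ 0.4771 -0.143 ] 0.0662 0.0003
pointer 0.58 [177.3, 278.0] [ 0.4897 -0.1358] 0.0522 -0.0035
mark 0.61 [181.1, 244.5] [ 0.4765 -0.1051] 0.0571 -0.0365
```

View pics/w1.png

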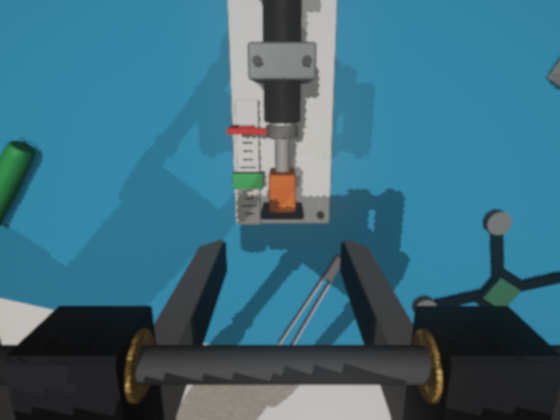

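Run:
```python
from h import *
c=cam("wrist"); im=cv2.imread("pics/w1.png")
o=np.array([.54108,-.12591]); x=np.array([-.96715,-.25422]); y=np.array([.25422,-.96715])
def j(rc,z):
    P=unproj(c,rc,z)[:2]; return np.round([(P-o)@x*1000,(P-o)@y*1000],1)
print("plate end",j((223,237),.01),j((223,330),.01),"leg axis at collar",j((131,284),.085))
cv2.imwrite("pics/w1c.png",cv2.resize(im[95:230,220:345],None,fx=4.4,fy=4.4,interpolation=cv2.INTER_CUBIC))
h=cv2.cvtColor(im,cv2.COLOR_BGR2HSV)
def blob(lo,hi):
    m=cv2.inRange(h[95:230,220:345],lo,hi); n,l,s,ce=cv2.connectedComponentsWithStats(m); i=1+s[1:,4].argmax(); s=s[i]
    return s[0]+220,s[1]+95,s[2],s[3]
for n,lo,hi,z in [("green",(45,90,60),(80,255,255),.03),("orange",(5,120,60),(20,255,255),.092),("red",(0,150,60),(4,255,255),.037)]:
    a,b,w,hh=blob(lo,hi); print(n,a,b,w,hh,j((b-.5,a-.5),z),j((b+hh-.5,a+w-.5),z))
```

```text
plate end [107.6 -47.7] [107.7  52.1] leg axis at collar [3.9 2.5]
green 233 173 30 16 [ 48.5 -47.6] [ 64.7 -18.6]
orange 269 173 27 39 [ 36.3 -10. ] [69.3 12. ]
red 229 127 37 7 [  3.9 -48.7] [ 10.3 -14.5]
```

View pics/w1c.png

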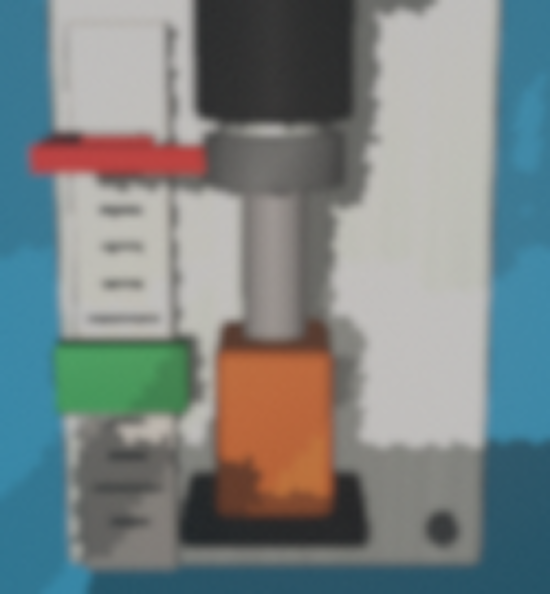

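Call:
move_arm:
  series:
    - {"grip": 0.06, "translation": [0, -0.0035, 0.015], "angular": [0, 0, 0]}
    - {"grip": 0.06, "translation": [0, 0, 0.025], "angular": [0, 0, 0]}
    - {"grip": 0.06, "translation": [0, 0, 0.03], "angular": [0, 0, 0]}
    - {"grip": 0.06, "translation": [0, 0, 0.03], "angular": [0, 0, 0]}
    - {"grip": 0.06, "translation": [0, 0, 0.025], "angular": [0, 0, 0]}
    - {"grip": 0.06, "translation": [0, 0, 0.015], "angular": [0, 0, 0]}
    - {"grip": 0.06, "translation": [0, 0, 0.007], "angular": [0, 0, 0]}
    - {"grip": 0.06, "translation": [0, 0, 0], "angular": [0, 0, 0]}

```text
time: 3.7
tcp_pos: [0.4867, -0.1406, 0.0583]
tcp_rot: [[0.254, -0.967, -0.0], [-0.967, -0.254, -0.0], [-0.0, 0.0, -1.0]]
wrist_force: [0.2, 0.5, -0.7]
finger_gap: 0.636
```

Run:
```python
from h import *
c=cam("wrist"); im=optics.read_camera("wrist"); cv2.imwrite("pics/w2.png",im[:,:,::-1])
ob=env.get_obs(); print(ob["tcp_pos"],ob["time"],ob["wrist_force"])
```

```text
[ 0.48709412 -0.14075321  0.05881407] 3.75 [ 0.26089797 -0.5024631   0.66038956]
```

View pics/w2.png

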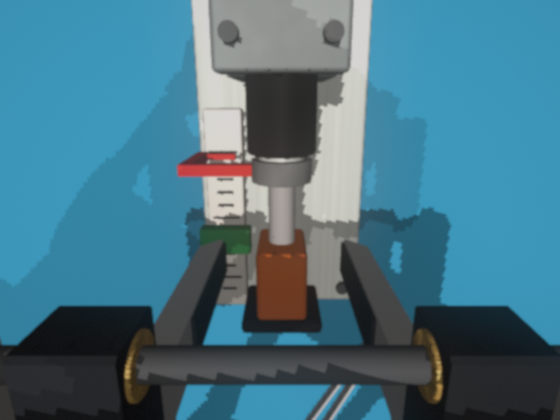

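Run:
```python
from h import *
c=cam("wrist"); o=env.get_obs(); R=np.array(o["tcp_rot"]); p=np.array(o["tcp_pos"])
for rc in [(250,259),(318,258),(318,307)]: print((R.T@(unproj(c,rc,.092)-p)*1000).round(1))
```

```text
[ -9.7 -19.7 -33.2]
[-10.7  13.5 -33.2]
[ 11.4  13.5 -33.2]
```

Call:
move_arm:
  series:
    - {"grip": 0.03, "translation": [0, 0, 0], "angular": [0, 0, 0]}
    - {"grip": 0.022, "translation": [0, 0, 0], "angular": [0, 0, 0]}
    - {"grip": 0.015, "translation": [0, 0, 0], "angular": [0, 0, 0]}
    - {"grip": 0.015, "translation": [0, 0, 0], "angular": [0, 0, 0]}
    - {"grip": 0.015, "translation": [0, 0, 0], "angular": [0, 0, 0]}
    - {"grip": 0.015, "translation": [0, 0, 0], "angular": [0, 0, 0]}
    - {"grip": 0.015, "translation": [0, 0, 0], "angular": [0, 0, 0]}
    - {"grip": 0.015, "translation": [0, 0, 0], "angular": [0, 0, 0]}
  grip_force: 45

```text
time: 4.75
tcp_pos: [0.4865, -0.1399, 0.0586]
tcp_rot: [[0.254, -0.967, -0.0], [-0.967, -0.254, 0.001], [-0.001, -0.0, -1.0]]
wrist_force: [-0.7, 4.4, 3.5]
finger_gap: 0.231
```

Call:
move_arm:
  series:
    - {"grip": 0.015, "translation": [0, 0.002, 0], "angular": [0, 0, 0]}
    - {"grip": 0.015, "translation": [0, 0.005, 0], "angular": [0, 0, 0]}
    - {"grip": 0.015, "translation": [0, 0.006, 0], "angular": [0, 0, 0]}
    - {"grip": 0.015, "translation": [0, 0.006, 0], "angular": [0, 0, 0]}
    - {"grip": 0.015, "translation": [0, 0.006, 0], "angular": [0, 0, 0]}
    - {"grip": 0.015, "translation": [0, 0.006, 0], "angular": [0, 0, 0]}
    - {"grip": 0.015, "translation": [0, 0.005, 0], "angular": [0, 0, 0]}
    - {"grip": 0.015, "translation": [0, 0.003, 0], "angular": [0, 0, 0]}

```text
time: 5.75
tcp_pos: [0.4503, -0.1496, 0.0585]
tcp_rot: [[0.253, -0.967, 0.003], [-0.967, -0.253, 0.002], [-0.001, -0.003, -1.0]]
wrist_force: [4.6, 6.4, 1.0]
finger_gap: 0.228
```

Call:
move_arm:
  series:
    - {"grip": 0.015, "translation": [0, 0.003, 0], "angular": [0, 0, 0]}
    - {"grip": 0.015, "translation": [0, 0.003, 0], "angular": [0, 0, 0]}
    - {"grip": 0.015, "translation": [0, 0.003, 0], "angular": [0, 0, 0]}
    - {"grip": 0.015, "translation": [0, 0.003, 0], "angular": [0, 0, 0]}
    - {"grip": 0.015, "translation": [0, 0.004, 0], "angular": [0, 0, 0]}
    - {"grip": 0.015, "translation": [0, 0.005, 0], "angular": [0, 0, 0]}
    - {"grip": 0.015, "translation": [0, 0.005, 0], "angular": [0, 0, 0]}
    - {"grip": 0.015, "translation": [0, 0.003, 0], "angular": [0, 0, 0]}

```text
time: 6.75
tcp_pos: [0.4236, -0.1566, 0.0585]
tcp_rot: [[0.253, -0.968, 0.006], [-0.968, -0.253, 0.002], [-0.001, -0.006, -1.0]]
wrist_force: [8.3, 8.3, -1.5]
finger_gap: 0.229
```

```bash
cat > look.py <<'E'
import sys
from h import *
c=cam("wrist"); im=optics.read_camera("wrist")[:,:,::-1].copy(); cv2.imwrite(f"pics/{sys.argv[1]}.png",im)
o=env.get_obs(); R=np.array(o["tcp_rot"]); p=np.array(o["tcp_pos"]); print(p,o["time"],o["wrist_force"],o["finger_gap"])
h=cv2.cvtColor(im,cv2.COLOR_BGR2HSV)
for n,lo,hi,z in [("green",(45,90,30),(80,255,255),.03),("red",(0,130,40),(5,255,255),.035),("orange",(5,120,40),(20,255,255),.092)]:
    m=cv2.inRange(h,lo,hi); m[:,:150]=0; m[:,400:]=0
    k,l,s,ce=cv2.connectedComponentsWithStats(m); s=s[1+s[1:,4].argmax()]
    a,b,w,hh=s[:4]; print(n,s, *[(R.T@(unproj(c,q,z)-p)*1000).round(1)[:2] for q in [(b-.5,a-.5),(b+hh-.5,a+w-.5)]])
E
python3 look.py w3
```

```text
[ 0.42327565 -0.15667016  0.0585116 ] 6.8 [ 7.92633785  8.3678699  -0.0532793 ] 0.231330811985067
green [ 194  116   54   30 1496] [-48.6 -73.3] [-19.3 -56.9]
red [ 171   39   79   22 1128] [ -56.6 -111.6] [ -16.7 -101.2]
orange [ 257  230   52   90 3995] [-10.5 -29.4] [12.1 13.6]
```

View pics/w3.png

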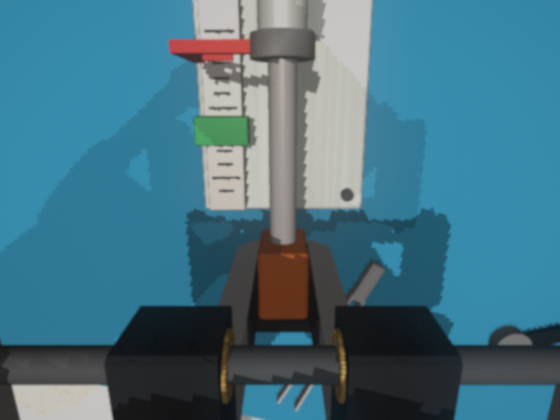

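Call:
move_arm:
  series:
    - {"grip": 0.015, "translation": [-0.0005, 0.003, 0], "angular": [0, 0, 0]}
    - {"grip": 0.015, "translation": [-0.0005, 0.004, 0], "angular": [0, 0, 0]}
    - {"grip": 0.015, "translation": [0, 0.005, 0], "angular": [0, 0, 0]}
    - {"grip": 0.015, "translation": [0, 0.005, 0], "angular": [0, 0, 0]}
    - {"grip": 0.015, "translation": [0, 0.005, 0], "angular": [0, 0, 0]}
    - {"grip": 0.015, "translation": [0, 0.004, 0], "angular": [0, 0, 0]}
    - {"grip": 0.015, "translation": [0, 0.003, 0], "angular": [0, 0, 0]}
    - {"grip": 0.015, "translation": [0, 0.001, 0], "angular": [0, 0, 0]}

```text
time: 7.8
tcp_pos: [0.3959, -0.1639, 0.0586]
tcp_rot: [[0.252, -0.968, 0.008], [-0.968, -0.252, 0.001], [0.001, -0.008, -1.0]]
wrist_force: [11.8, 9.0, -4.7]
finger_gap: 0.232
```

```bash
python3 look.py w4; python3 -c "
import cv2
a=cv2.imread('pics/w4.png')[20:110,150:330];cv2.imwrite('pics/w4c.png',cv2.resize(a,None,fx=4.4,fy=4.4,interpolation=cv2.INTER_CUBIC))"
```

```text
[ 0.39581808 -0.16396524  0.05858749] 7.85 [11.65776149  8.21275376 -4.84425309] 0.22773551398849837
green [ 190   62   57   30 1082] [ -49.  -100.8] [-19.2 -85.6]
red [ 171   39   79   22 1241] [ -56.8 -111.4] [ -16.8 -100.9]
orange [ 257  230   52   90 3988] [-10.6 -29.1] [12.1 14. ]
```

View pics/w4c.png

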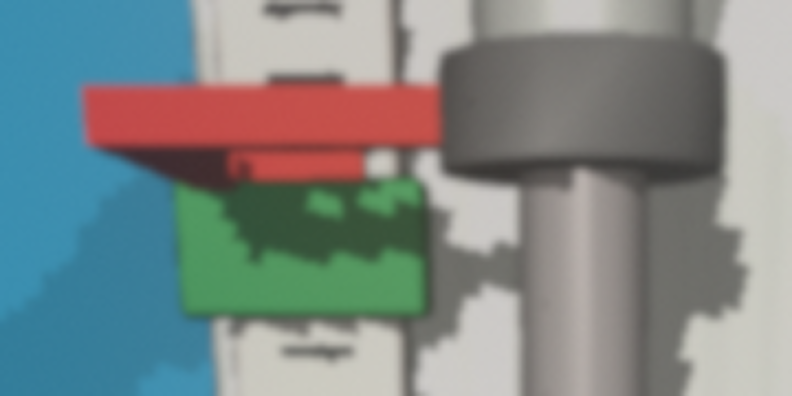

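Call:
move_arm:
  series:
    - {"grip": 0.015, "translation": [0, 0.002, 0], "angular": [0, 0, 0]}
    - {"grip": 0.015, "translation": [0, 0.002, 0], "angular": [0, 0, 0]}
    - {"grip": 0.015, "translation": [0, 0.002, 0], "angular": [0, 0, 0]}
    - {"grip": 0.015, "translation": [0, 0.001, 0], "angular": [0, 0, 0]}
    - {"grip": 0.015, "translation": [0, 0.001, 0], "angular": [0, 0, 0]}
    - {"grip": 0.015, "translation": [0, 0, 0], "angular": [0, 0, 0]}
    - {"grip": 0.015, "translation": [0, 0, 0], "angular": [0, 0, 0]}
    - {"grip": 0.015, "translation": [0, 0, 0], "angular": [0, 0, 0]}

```text
time: 8.85
tcp_pos: [0.3884, -0.1659, 0.0586]
tcp_rot: [[0.252, -0.968, 0.009], [-0.968, -0.252, 0.001], [0.001, -0.009, -1.0]]
wrist_force: [11.3, 8.2, -5.7]
finger_gap: 0.232
```

```bash
python3 look.py w5; python3 -c "
import cv2
a=cv2.imread('pics/w5.png')[20:110,150:330];cv2.imwrite('pics/w5c.png',cv2.resize(a,None,fx=4.4,fy=4.4,interpolation=cv2.INTER_CUBIC))"
```

```text
[ 0.38840928 -0.16588832  0.05859052] 8.9 [13.27128366  8.41237484 -5.18232243] 0.23174239259850107
green [227  55  19  15 182] [ -29.2 -104.2] [-19.4 -96.8]
red [ 171   39   79   22 1242] [ -56.7 -111.3] [ -16.7 -100.8]
orange [ 257  230   52   90 3999] [-10.6 -29. ] [12.1 14. ]
```

View pics/w5c.png

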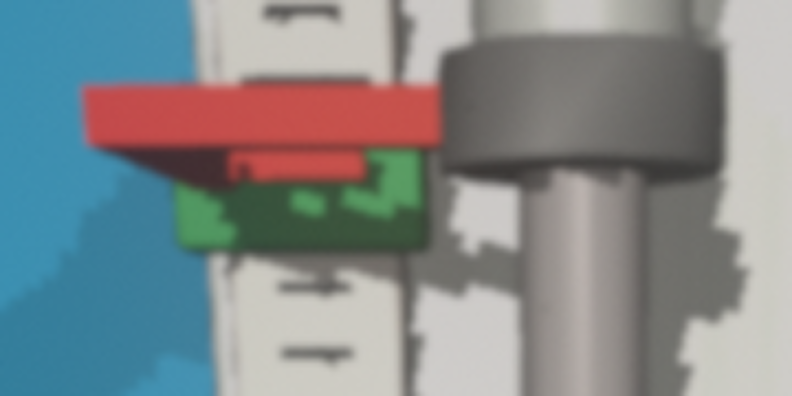

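Call:
move_arm:
  series:
    - {"grip": 0.015, "translation": [0, 0.0005, 0], "angular": [0, 0, 0]}
    - {"grip": 0.015, "translation": [0, 0.0004, 0], "angular": [0, 0, 0]}
    - {"grip": 0.015, "translation": [0, 0, 0], "angular": [0, 0, 0]}
    - {"grip": 0.015, "translation": [0, 0, 0], "angular": [0, 0, 0]}
    - {"grip": 0.015, "translation": [0, 0, 0], "angular": [0, 0, 0]}
    - {"grip": 0.015, "translation": [0, 0, 0], "angular": [0, 0, 0]}
    - {"grip": 0.015, "translation": [0, 0, 0], "angular": [0, 0, 0]}
    - {"grip": 0.015, "translation": [0, 0, 0], "angular": [0, 0, 0]}

```text
time: 9.9
tcp_pos: [0.3877, -0.1661, 0.0586]
tcp_rot: [[0.252, -0.968, 0.009], [-0.968, -0.252, 0.001], [0.001, -0.009, -1.0]]
wrist_force: [12.6, 9.4, -4.6]
finger_gap: 0.232
```

```bash
python3 look.py w6
python3 - <<'E'
from h import *
im=cv2.imread("pics/w6.png"); col=im[55:90,200:225].astype(float).mean(1); print([(55+i,*v.round().astype(int)) for i,v in enumerate(col)][3:28])
c=cam("wrist"); o=env.get_obs(); R=np.array(o["tcp_rot"]); p=np.array(o["tcp_pos"])
for r in (73,74,75,76): print(r,(R.T@(unproj(c,(r,212),.03)-p)*1000).round(2)[1],(R.T@(unproj(c,(r,212),.02)-p)*1000).round(2)[1])
t=optics.read_camera("top"); cv2.imwrite("pics/top1.png",cv2.resize(t[120:300,200:420],None,fx=3.3,fy=3.3,interpolation=cv2.INTER_CUBIC)[:,:,::-1])
E
```

```text
[ 0.38766984 -0.1661021   0.05860783] 9.95 [12.72462915  8.94672894 -5.1752476 ] 0.23092899198346878
green [190  62  15  14 158] [ -49.  -100.7] [-41.5 -93.7]
red [ 171   40   79   21 1217] [ -56.8 -110.8] [ -16.8 -100.8]
orange [ 257  230   52   90 3990] [-10.6 -29. ] [12.1 14. ]
[(58, np.int64(71), np.int64(75), np.int64(182)), (59, np.int64(68), np.int64(72), np.int64(168)), (60, np.int64(62), np.int64(68), np.int64(136)), (61, np.int64(58), np.int64(70), np.int64(94)), (62, np.int64(59), np.int64(79), np.int64(65)), (63, np.int64(63), np.int64(88), np.int64(61)), (64, np.int64(67), np.int64(96), np.int64(62)), (65, np.int64(69), np.int64(99), np.int64(63)), (66, np.int64(68), np.int64(97), np.int64(61)), (67, np.int64(65), np.int64(92), np.int64(60)), (68, np.int64(64), np.int64(89), np.int64(58)), (69, np.int64(64), np.int64(89), np.int64(58)), (70, np.int64(65), np.int64(91), np.int64(59)), (71, np.int64(65), np.int64(91), np.int64(59)), (72, np.int64(64), np.int64(90), np.int64(58)), (73, np.int64(62), np.int64(85), np.int64(57)), (74, np.int64(61), np.int64(79), np.int64(57)), (75, np.int64(68), np.int64(79), np.int64(68)), (76, np.int64(90), np.int64(96), np.int64(94)), (77, np.int64(113), np.int64(118), np.int64(120)), (78, np.int64(128), np.int64(133), np.int64(136)), (79, np.int64(135), np.int64(140), np.int64(143)), (80, np.int64(140), np.int64(146), np.int64(148)), (81, np.int64(144), np.int64(150), np.int64(153)), (82, np.int64(145), np.int64(150), np.int64(152))]
73 -94.99 -95.6
74 -94.48 -95.07
75 -93.98 -94.54
76 -93.47 -94.01
```

View pics/top1.png

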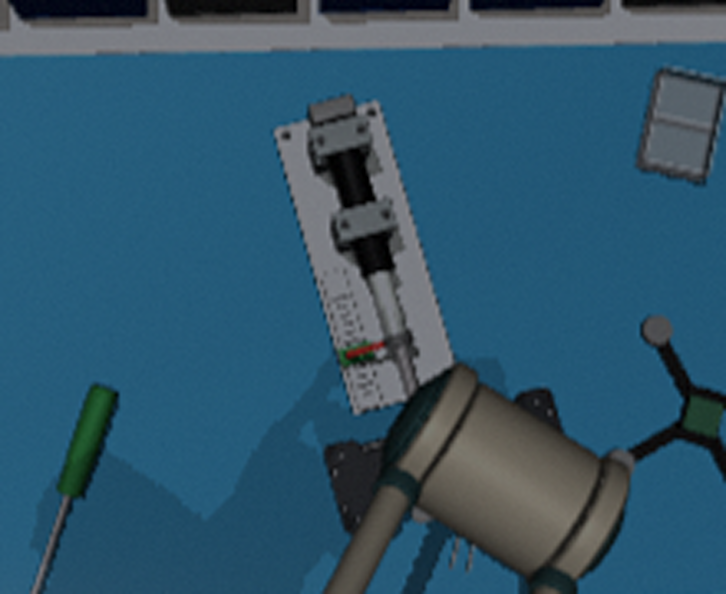

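```bash
python3 -c "
from workcell import env
print(env.finish_job()); o=env.get_obs(); print(o['time'],o['tcp_pos'],o['finger_gap'],o['wrist_force'])"
```

```text
the job is handed in; nothing more can be done
None
the job is handed in; nothing more can be done
```

The leg is drawn out with the red pointer over the middle of the green rider. I handed the job in at about 10 s with the foot still gripped at 45 N.

- **Pull:** I gripped the orange foot and pulled it slowly about 102 mm straight out along the jig. The steel section went the 50 mm to its stop first, then the middle section about 52 mm. I worked the two stages out from the total travel and the final picture, not from a reading of either joint.
- **Pointer check:** The last wrist picture puts the pointer about 0.3 mm short of the rider's middle. My edge readings disagreed by up to about 0.8 mm, because the pointer arm covers the far half of the rider. The last top view also shows the pointer in the middle of the rider.
- **Grip and forces:** The finger opening stayed at about 21.7 mm and the foot did not slip. The last wrist force was about 16 N, including a 5–6 N sideways load that I left, as it was well within limits.
- **Bystanders:** The screwdriver, tray and visible part of the frame look unmoved in the last top view. The arm covers most of the tweezers there. The battery, motor and bottle were outside the pictures I viewed at the end, and nothing came near them.
- **After hand-in:** No reading was possible once the job was handed in, so the final second of holding is not confirmed.

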